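# Press the raised bottle stopper home

### The arm

A 7-joint arm with a two-finger parallel gripper is mounted at the origin on the work surface. World frame = base frame: x ahead of the robot, y to its left, z up, the work surface at z = 0. Lengths are in mm, angles in rad, forces in N, time in s.
With the tool pointing down it reaches from about 425 to 950 mm from the base axis. Payload 4.7 kg.
Tool frame: the origin (TCP) lies midway between the tips of the shut fingers; the grasp point (between the pads) lies 19 mm behind it; z points along the fingers, y is the line along which they close (so a half turn about z gives the same grasp; the last joint's range is limited). The gripper opens to 85 mm and grips with 20 to 120 N. Pads are 22 mm wide; open, the fingers measure 114 mm over their backs; the gripper's body (76 mm by 85 mm) begins 54 mm behind the grasp point. The pads swing forward as they close: fully open they stand 13 mm farther back than shut.
Start: joints at [-1.163, 0.469, -0.049, 1.532, 0.024, 1.141, -0.082], TCP at [285.517, 611.663, 200.135] pointing down, gripper open.
Joint ranges: [-2.59, 2.59], [-0.33, 1.99], [-1.39, 1.29], [0.1, 2.45], [-1.04, 4.18], [0.21, 1.99], [-2.66, 2.66]. Speed limits (rad/s): [2.57, 2.57, 3.14, 3.14, 3.14, 3.14, 3.14].

### API

Orientations are given as a rotation vector (axis times angle).
In Python, from station import r gives the robot as it stands.
- The arm moves only by the shell command python3 -m handwheel 'ROWS'. ROWS is JSON, one flat list of numbers, 7 for each row, row after row: the opening, from -1 (shut) to 1 (fully open), then the shift along the tool's x, y, z in units of 60 mm (1.0 is 60 mm), then the turn, a rotation vector about the tool's x, y, z in units of 10 degrees (1.0 is 10 degrees). In form: [grip, x, y, z, wx, wy, wz, grip, x, y, z, wx, wy, wz, ...]. A call has 1 to 20 rows; each row shifts and turns the commanded pose from where the row before left it, along the tool's axes as they then stand; what a row does not reach is not made up. A row lasts 1/8 s, in which the tool goes at most 62.5 mm and 10.7 degrees, less where a joint would pass 70% of its speed; a pose out of reach is approached as far as the arm can. A call is refused whole if a number of a shift passes 1 or a number of a turn 1, either way. A call with a gripper value outside its range is refused whole. The fingers move at their own pace and stop on an object; the grip force is fixed at half the most. Time passes only in rows, so rows that do not move let the fingers close. It gives the time, the measured TCP pose, the force, the opening and the grip force at its end, in the units of the state.
- r.get_state(): the state, without advancing time (a new reading comes with each control period).
- r.get_image(name): name is "scene" or "top"; returns a dict with "pixels" (480x640x3 uint8, red, green, blue), "camera_matrix" (3x3 intrinsics, pixels), "position" and "attitude" of the camera in the world. Camera axes: x right, y up, looking along -z (the intrinsics and any distortion apply to the point x, -y, -z); pixel columns grow to the right and rows downward; lengths in mm; the calibration is good to about 2 mm. A picture is of the moment at which its call begins. There is no depth.
- r.hand_in(): hands the job in; it is judged then, once.
Trained networks look in a picture, given as the dict that the camera call returned (one of the last four; its "shot" number tells which), for a name from the list of things; names that differ only in an ending like _2 or _b are one class to them, and where a whole thing is asked for, a point or a joint stands for the part that bears it (a point fixed in the world has none). Each returns a list of dicts, best first, with "score" (0 to 1); they miss things now and then, are a little off and sometimes report something else, mostly with a low value. They report only what shows in the picture. A call takes as long as a camera call. They do not tell look-alikes from the thing itself.
- r.find_in(picture, query): "uv" ([column, row] in pixels, amid what is visible of it).
The state is a dict: "t": time; "qpos": joint angles; "dq": joint speeds; "joint_efforts": joint torques, N m; "tcp_pos": TCP position; "tcp_rot": TCP orientation; "contact_force": force on the tool from outside, world axes, zero at the start; "wrist_torque": the same for the moment, N m; "grip_width": finger opening in mm; "finger_force": force on a finger pad.
Only numpy, scipy, OpenCV 4.12 (cv2) and the standard library are available. Lean on these libraries where they do the work, as an engineer would, in place of code of your own. Each camera call takes 0.05 s, during which the arm holds its last target. There are 200 camera calls.

### The job

One of the four alike amber reagent bottles has been left with its stopper standing up out of the neck. Gently press that stopper straight down with your fingertips until it is fully home, without pulling it up, or lifting or shifting its bottle, then draw back clear. Leave the other bottles and the small loose things among and behind them untouched.

Things in the scene. Friction and masses are not known exactly. Their poses are not given: they have to be found in the camera images.
- bottle_a: One of four alike loose amber-glass reagent bottles with a blank paper label: 72 mm across up to 95 mm height, a shoulder, a 28 mm neck, and a mouth collar 37 mm across whose top is 150 mm above the underside; 0.4 to 0.8 kg with stopper. Origin: centre of the underside; z up.
- bottle_b: One of four alike loose amber-glass reagent bottles with a blank paper label: 72 mm across up to 95 mm height, a shoulder, a 28 mm neck, and a mouth collar 37 mm across whose top is 150 mm above the underside; 0.4 to 0.8 kg with stopper. Origin: centre of the underside; z up.
- bottle_c: One of four alike loose amber-glass reagent bottles with a blank paper label: 72 mm across up to 95 mm height, a shoulder, a 28 mm neck, and a mouth collar 37 mm across whose top is 150 mm above the underside; 0.4 to 0.8 kg with stopper. Origin: centre of the underside; z up.
- bottle_d: One of four alike loose amber-glass reagent bottles with a blank paper label: 72 mm across up to 95 mm height, a shoulder, a 28 mm neck, and a mouth collar 37 mm across whose top is 150 mm above the underside; 0.4 to 0.8 kg with stopper. Origin: centre of the underside; z up.
- stopper_a (a joint): How far the stopper of bottle_a stands proud of its seat, in m: 0 = fully home, its head resting on the collar; a raised stopper shows 14 to 20 mm of its white shank below the head. It slides along the bottle's axis against about 3.5 N of steady friction, has no spring, stays where it is left, and stops hard at 0.
- stopper_a_top (a point): Centre of the flat top of bottle_a's stopper: a grey disc head 36 mm across and 14 mm thick on a 23 mm white shank. The top is 164 mm above the bottle's underside when home, plus the amount it stands proud.
- stopper_b (a joint): How far the stopper of bottle_b stands proud of its seat, in m: 0 = fully home, its head resting on the collar; a raised stopper shows 14 to 20 mm of its white shank below the head. It slides along the bottle's axis against about 3.5 N of steady friction, has no spring, stays where it is left, and stops hard at 0.
- stopper_b_top (a point): Centre of the flat top of bottle_b's stopper: a grey disc head 36 mm across and 14 mm thick on a 23 mm white shank. The top is 164 mm above the bottle's underside when home, plus the amount it stands proud.
- stopper_c (a joint): How far the stopper of bottle_c stands proud of its seat, in m: 0 = fully home, its head resting on the collar; a raised stopper shows 14 to 20 mm of its white shank below the head. It slides along the bottle's axis against about 3.5 N of steady friction, has no spring, stays where it is left, and stops hard at 0.
- stopper_c_top (a point): Centre of the flat top of bottle_c's stopper: a grey disc head 36 mm across and 14 mm thick on a 23 mm white shank. The top is 164 mm above the bottle's underside when home, plus the amount it stands proud.
- stopper_d (a joint): How far the stopper of bottle_d stands proud of its seat, in m: 0 = fully home, its head resting on the collar; a raised stopper shows 14 to 20 mm of its white shank below the head. It slides along the bottle's axis against about 3.5 N of steady friction, has no spring, stays where it is left, and stops hard at 0.
- stopper_d_top (a point): Centre of the flat top of bottle_d's stopper: a grey disc head 36 mm across and 14 mm thick on a 23 mm white shank. The top is 164 mm above the bottle's underside when home, plus the amount it stands proud.
- vial: Loose small glass vial with a white cap, 28 mm across, 55 mm tall, between the bottles. Origin: centre of the underside.
- weighing_bottle: Loose low glass weighing bottle with a knobbed lid, 40 mm across, 56 mm tall, between the bottles. Origin: centre of the underside.
- beaker: Loose small glass beaker, 38 mm across, 50 mm tall, between the bottles. Origin: centre of the underside.
- brass_weight: Loose brass balance weight with a knob, 32 mm across, 47 mm tall, beyond the bottles. Origin: centre of the underside.
- mortar: Loose white porcelain mortar bowl, 90 mm across, 45 mm tall, beyond the bottles. Origin: centre of the underside.
- spatula: Loose steel spatula lying flat, about 165 mm long and 5 mm thick, beyond the bottles. Origin: under the middle of its shaft; x along it towards the blade.
Things that resemble listed ones, but are neither listed nor needed, are in the scene too. What is shaped like the bottle_a but purple or red is not meant. Leave any yellow look-alike of the bottle_d alone.

How it is judged:
By the outcome, as a careful person would: the job done as asked, in the order asked, and still so for the second after the job is handed in, with the robot touching nothing.
It also fails if it takes over 32 s, if anything falls off the work surface, if the arm or the gripper's body presses on something with over 40 N, if the wrist force passes 120 N, or if a joint passes its speed limit or range.

## Working session

There is one attempt and no reset: what is moved stays moved. The work goes in short steps, Python scripts to look and compute and a shell command to move; the robot and the scene stay as the last step left them, time stands still between calls to the robot, and variables do not carry over. Pictures are saved under pics/ and viewed, at most 10 in all, crops included, and the job is handed in when it is done.

```bash
mkdir -p pics; cat > h.py <<'E'
from station import r
import numpy as np, cv2
from scipy.spatial.transform import Rotation as R
def Rm(a):
    a=np.array(a,float)
    return a if a.shape==(3,3) else (R.from_quat(a).as_matrix() if a.size==4 else R.from_rotvec(a).as_matrix())
def onz(im,uv,z):
    K=np.array(im["camera_matrix"]);d=np.linalg.inv(K)@[uv[0],uv[1],1]
    d=Rm(im["attitude"])@(d*[1,-1,-1]);p=np.array(im["position"])
    return p+d*(z-p[2])/d[2]
def proj(im,P):
    K=np.array(im["camera_matrix"]);c=Rm(im["attitude"]).T@(np.array(P)-im["position"])
    c=c*[1,-1,-1];u=K@c;return u[:2]/u[2]
E
python3 - <<'E'
from h import *
for n in("scene","top"):
    im=r.get_image(n);cv2.imwrite(f"pics/{n}1.png",im["pixels"][:,:,::-1])
    print(n,{k:v for k,v in im.items() if k!="pixels"})
    for q in("stopper_a","bottle_a"):
        for d in r.find_in(im,q): print(q,np.round(d["uv"],1),round(d["score"],2),onz(im,d["uv"],164 if q[0]=='s' else 60).round())
print(r.get_state())
E
```

```text
scene {'camera_matrix': array([[561.63542651,   0.        , 321.59486146],
       [  0.        , 561.63542651, 240.5309307 ],
       [  0.        ,   0.        ,   1.        ]]), 'position': array([1172.81279056,  -80.74491119,  962.42412805]), 'attitude': array([0.49274821, 0.4350302 , 1.38929381]), 'shot': 1}
stopper_a [376.5 237.6] 0.86 [634.  85. 164.]
stopper_a [137.7 176.7] 0.85 [ 436. -332.  164.]
stopper_a [463.9 166.5] 0.78 [494. 281. 164.]
stopper_a [150.7 226.1] 0.75 [ 556. -304.  164.]
stopper_a [369.9 174.3] 0.71 [489. 100. 164.]
stopper_a [312.7 144.6] 0.61 [399.   3. 164.]
stopper_a [260.6 212.5] 0.6 [ 552. -110.  164.]
stopper_a [111.8 284.5] 0.55 [ 667. -362.  164.]
bottle_a [148.7 204.2] 0.89 [ 419. -339.   60.]
bottle_a [127.7 316.8] 0.87 [ 673. -366.   60.]
bottle_a [161.6 254.5] 0.86 [ 547. -309.   60.]
bottle_a [372.  263.1] 0.76 [620.  87.  60.]
bottle_a [266.1 239.4] 0.74 [ 539. -108.   60.]
bottle_a [457.3 195.5] 0.67 [482. 292.  60.]
bottle_a [313.4 171.4] 0.57 [376.   6.  60.]
bottle_a [364.1 206.3] 0.56 [484.  97.  60.]
top {'camera_matrix': array([[519.05
[... 1062 characters left out ...]
509,  0.46893068, -0.04861772,  1.53291458,  0.0241326 ,
        1.14103228, -0.08231098]), 'dq': array([-9.71635138e-04, -3.58233031e-03,  1.43432856e-03, -1.42036558e-03,
        5.64424103e-05,  2.71071897e-03,  1.34707394e-03]), 'joint_efforts': array([-1.50926098e-04, -5.09602654e+01, -4.65873862e-02, -2.37529957e+01,
        1.07398941e-02,  4.43743978e-03, -4.10091614e-07]), 'tcp_pos': array([285.44033594, 611.43050269, 199.73603393]), 'tcp_rot': array([-6.80629496e-01, -3.06684500e+00,  1.07831846e-03]), 'contact_force': array([ 0.90337447,  0.00641934, -0.34837286]), 'wrist_torque': array([ 0.00029801,  0.03085093, -0.00507572]), 'finger_force': 0.0, 'grip_width': 85.39145607263058}
```

View pics/scene1.png

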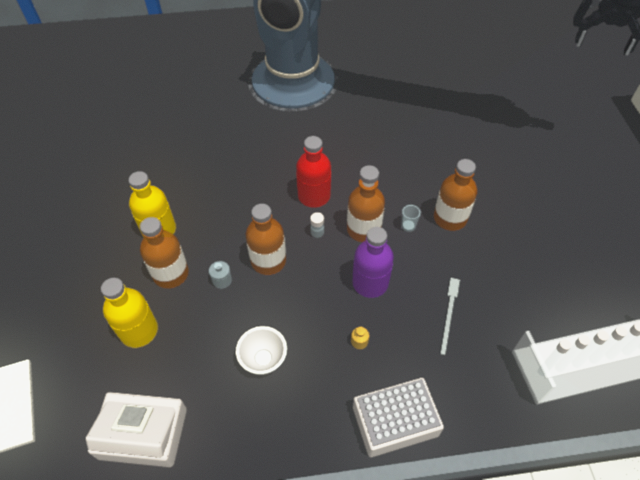

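View pics/top1.png

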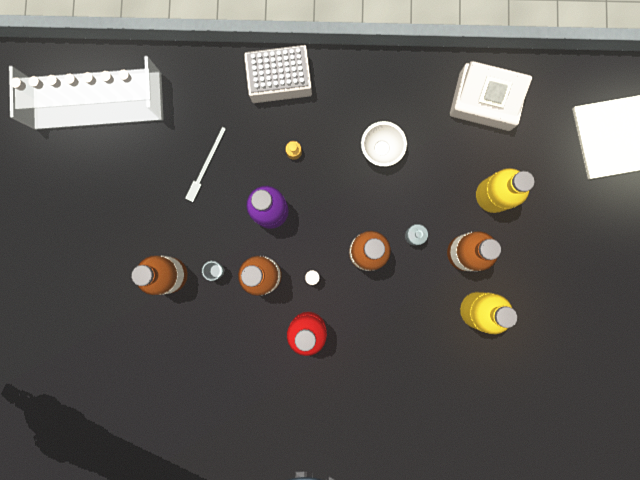

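The scene shows four amber bottles at scene pixels (262,213), (150,227), (369,175), (465,167), plus yellow, red and purple decoys. Next I'll triangulate the stopper tops and zoom in on them.

```bash
python3 - <<'E'
from h import *
s=r.get_image("scene");t=r.get_image("top")
def tri(a,b):
    p1=np.array(s["position"]);d1=onz(s,a,0)-p1;p2=np.array(t["position"]);d2=onz(t,b,0)-p2
    k=np.linalg.lstsq(np.c_[d1,-d2],p2-p1,rcond=None)[0]
    x,y=p1+k[0]*d1,p2+k[1]*d2; return ((x+y)/2).round(1),np.linalg.norm(x-y).round(1)
S=[d["uv"] for d in r.find_in(s,"stopper_a")];T=[d["uv"] for d in r.find_in(t,"stopper_a")]
for a in S:
    for b in T:
        p,g=tri(a,b)
        if g<8 and 120<p[2]<220: print(np.round(a),np.round(b),p,g)
mk=lambda im,c:cv2.resize(im["pixels"][c[1]-25:c[1]+35,c[0]-30:c[0]+30,::-1],(200,200),interpolation=cv2.INTER_CUBIC)
A=[mk(s,c) for c in((465,175),(369,180),(262,218),(151,232))]
B=[mk(t,c) for c in((143,274),(252,276),(375,250),(488,249))]
cv2.imwrite("pics/crop.png",np.vstack([np.hstack(A),np.hstack(B)]))
E
```

```text
[368. 176.] [252. 275.] [494.4  96.4 164.8] 2.8
[138. 175.] [504. 315.] [ 439.3 -326.5  170.3] 5.7
[466. 166.] [143. 276.] [487.4 287.5 156.5] 1.7
[150. 226.] [493. 247.] [ 552.6 -307.1  160.9] 1.7
[375. 235.] [258. 201.] [621.3  90.4 154.1] 7.7
```

View pics/crop.png

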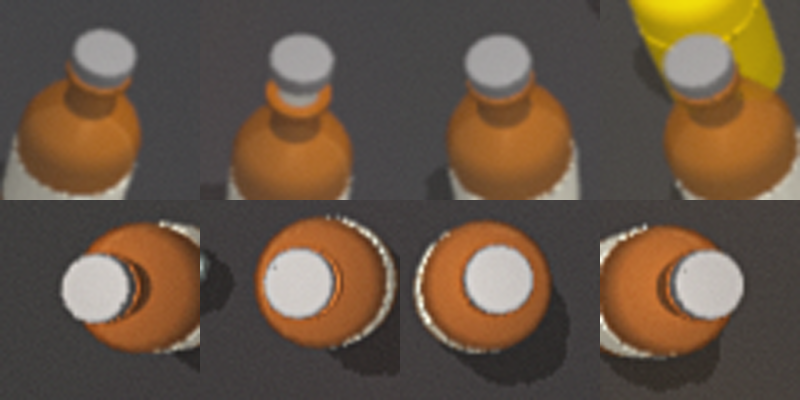

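Only the bottle at scene (369,175) / top (252,276) shows white shank between head and collar, so that stopper is the target. Now I'll fix its position and work out the move.

```bash
python3 - <<'E'
from h import *
s=r.get_image("scene");t=r.get_image("top")
a,b=(369.6,171.8),(251.7,275.9)
p1=np.array(s["position"]);d1=onz(s,a,0)-p1;p2=np.array(t["position"]);d2=onz(t,b,0)-p2
k=np.linalg.lstsq(np.c_[d1,-d2],p2-p1,rcond=None)[0]
x,y=p1+k[0]*d1,p2+k[1]*d2;p=(x+y)/2;print(p,np.linalg.norm(x-y),onz(s,a,181),onz(t,b,181))
q=r.get_state();M=R.from_rotvec(q["tcp_rot"]).as_matrix();print(M.round(3))
print("tool shift units",(M.T@(p-q["tcp_pos"])/60).round(3))
E
```

```text
[493.10966101  97.87672477 175.49560367] 0.7915727244703032 [497.85955165  97.02659489 181.        ] [493.13071703  96.72414838 181.        ]
[[-0.906  0.423  0.   ]
 [ 0.423  0.906  0.   ]
 [ 0.     0.    -1.   ]]
tool shift units [-6.757 -6.296  0.41 ]
```

```bash
python3 -m handwheel '[-1,0,0,-0.4,0,0,0, -1,0,0,-0.4,0,0,0, -1,0,0,-0.2,0,0,0, -1,-0.2,-0.2,0,0,0,0, -1,-0.45,-0.42,0,0,0,0, -1,-0.45,-0.42,0,0,0,0, -1,-0.45,-0.42,0,0,0,0, -1,-0.45,-0.42,0,0,0,0, -1,-0.45,-0.42,0,0,0,0, -1,-0.45,-0.42,0,0,0,0, -1,-0.45,-0.42,0,0,0,0, -1,-0.45,-0.42,0,0,0,0, -1,-0.45,-0.42,0,0,0,0, -1,-0.45,-0.42,0,0,0,0, -1,-0.45,-0.42,0,0,0,0, -1,-0.45,-0.42,0,0,0,0, -1,-0.45,-0.42,0,0,0,0, -1,-0.45,-0.42,0,0,0,0, -1,-0.2,-0.2,0,0,0,0]'
python3 - <<'E'
from h import *
s=r.get_image("scene");q=r.get_state();M=R.from_rotvec(q["tcp_rot"]).as_matrix()
print(q["tcp_pos"],q["contact_force"],q["grip_width"],q["t"],M.round(3))
print((M.T@(np.array([494,97.3,185])-q["tcp_pos"])/60).round(3))
cv2.imwrite("pics/s2.png",cv2.resize(s["pixels"][100:280,270:510,::-1],(800,600),interpolation=cv2.INTER_CUBIC))
E
```

```text
t: 2.98
tcp_pos: [489.8, 97.0, 259.2]
tcp_rot: [-0.687, -3.064, 0.002]
contact_force: [-0.6, -1.0, -0.2]
grip_width: -0.1
finger_force: 0.0
[490.41648026  95.78455274 259.34776011] [-0.10900946 -0.81446035  1.00021275] -0.14143232376524237 3.025 [[-0.904  0.428 -0.001]
 [ 0.428  0.904 -0.002]
 [ 0.    -0.002 -1.   ]]
[-0.043  0.051  1.239]
```

View pics/s2.png

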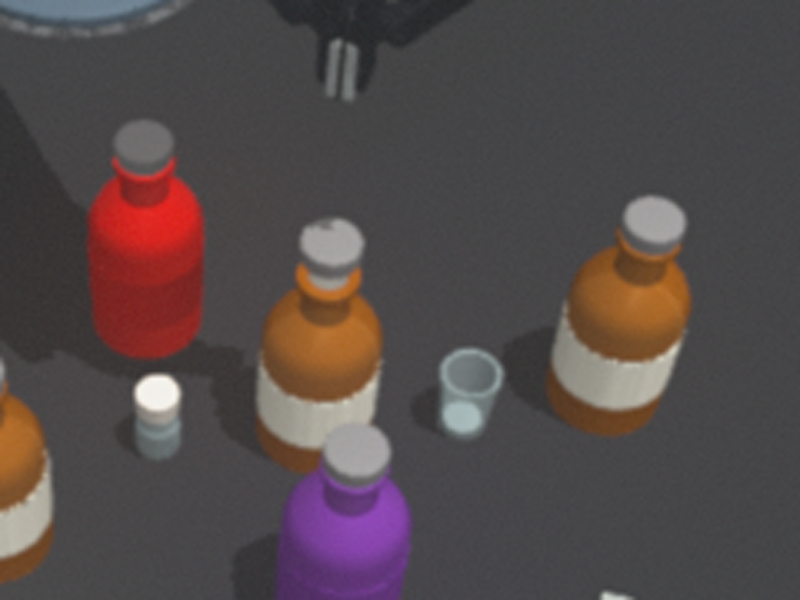

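The shut fingertips at crop (342,98) hang right over the raised stopper at crop (332,240). I'll centre them and come down to just above it.

```bash
python3 -m handwheel '[-1,-0.04,0.05,0.2,0,0,0, -1,0,0,0.3,0,0,0, -1,0,0,0.3,0,0,0, -1,0,0,0.2,0,0,0, -1,0,0,0.1,0,0,0, -1,0,0,0.05,0,0,0, -1,0,0,0,0,0,0]'
python3 - <<'E'
from h import *
s=r.get_image("scene");t=r.get_image("top");
mk=lambda im,c:cv2.resize(im["pixels"][c[1]-45:c[1]+45,c[0]-30:c[0]+30,::-1],(400,600),interpolation=cv2.INTER_CUBIC)
cv2.imwrite("pics/s3.png",np.hstack([mk(s,(369,175)),mk(t,(252,276))]))
E
```

```text
t: 3.9
tcp_pos: [494.0, 102.1, 191.3]
tcp_rot: [0.68, 3.067, 0.001]
contact_force: [0.1, 0.0, 0.0]
grip_width: 0.0
finger_force: 0.0
```

View pics/s3.png

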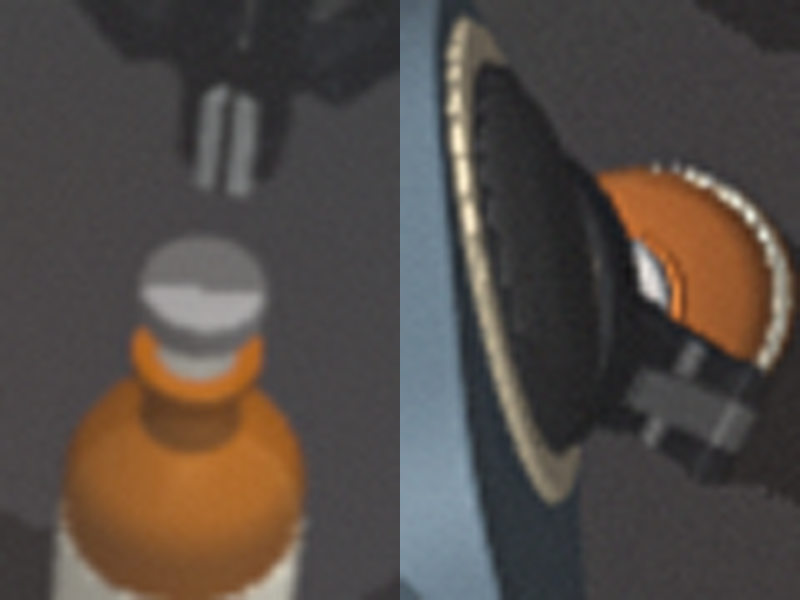

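```bash
python3 - <<'E'
from h import *
s=r.get_image("scene");q=r.get_state();P=q["tcp_pos"];M=R.from_rotvec(q["tcp_rot"]).as_matrix()
f=lambda X:((proj(s,X)-[339,130])*6.667).round()
print(P,"tcp",f(P),"grasp",f(P+[0,0,19]))
for h in(164,178,184):print(h,f([494,97.3,h]),f([490,97.3,h]))
print((M.T@(np.array([494,97.3,182])-P)/60).round(3))
E
```

```text
[494.16682813 101.94831749 191.57226365] tcp [222. 241.] grasp [227. 194.]
164 [198. 309.] [196. 298.]
178 [202. 275.] [199. 265.]
184 [203. 261.] [201. 250.]
[-0.03  -0.072  0.159]
```

```bash
python3 -m handwheel '[-1,-0.03,-0.075,0,0,0,0, -1,0,0,0,0,0,0, -1,0,0,0.05,0,0,0, -1,0,0,0,0,0,0, -1,0,0,0,0,0,0]'
python3 - <<'E'
from h import *
s=r.get_image("scene");q=r.get_state();print(q["tcp_pos"],q["contact_force"])
mk=lambda im,c:cv2.resize(im["pixels"][c[1]-45:c[1]+45,c[0]-30:c[0]+30,::-1],(400,600),interpolation=cv2.INTER_CUBIC)
a=mk(s,(369,175));cv2.imwrite("pics/s4.png",np.hstack([a,cv2.convertScaleAbs(a,alpha=3.0,beta=-60)]))
E
```

```text
t: 4.68
tcp_pos: [493.5, 97.1, 188.0]
tcp_rot: [-0.68, -3.067, 0.0]
contact_force: [0.6, -0.2, -0.8]
grip_width: -0.3
finger_force: 0.0
[493.54951497  97.11046447 188.07504706] [-0.78176137  0.71239349  0.3639293 ]
```

View pics/s4.png

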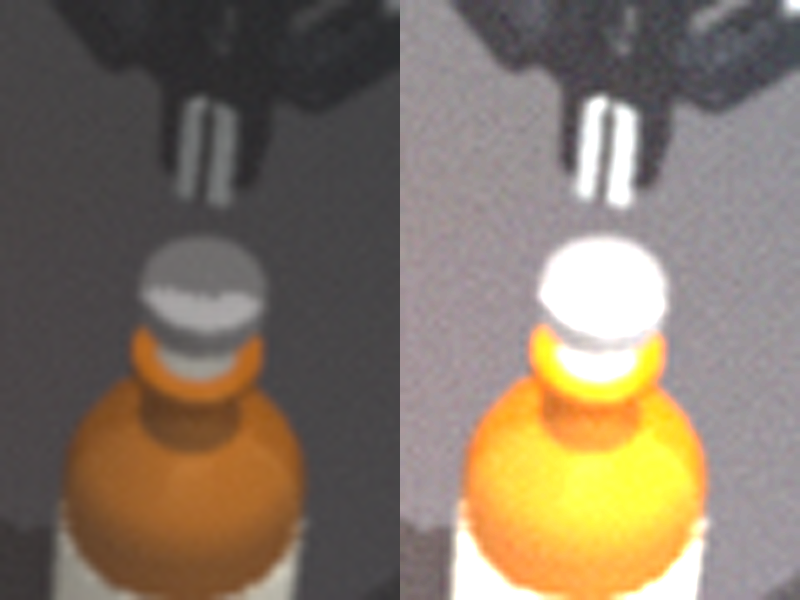

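Laterally centred (tips at crop column 205, stopper at 203); the tips still look clear above the head (row 200 against about 265). I'll descend gently, feeling for contact.

```bash
for i in 1; do python3 -m handwheel '[-1,0,0,0.04,0,0,0, -1,0,0,0.04,0,0,0, -1,0,0,0.04,0,0,0, -1,0,0,0.04,0,0,0, -1,0,0,0,0,0,0, -1,0,0,0,0,0,0]'; done
python3 - <<'E'
from h import *
s=r.get_image("scene");q=r.get_state();print(q["tcp_pos"],q["contact_force"],q["wrist_torque"])
mk=lambda im,c:cv2.resize(im["pixels"][c[1]-45:c[1]+45,c[0]-30:c[0]+30,::-1],(400,600),interpolation=cv2.INTER_CUBIC)
a=mk(s,(369,175));cv2.imwrite("pics/s5.png",a)
E
```

```text
t: 5.48
tcp_pos: [493.6, 97.0, 178.5]
tcp_rot: [0.681, 3.067, 0.0]
contact_force: [-0.2, -1.6, 0.3]
grip_width: -0.3
finger_force: 0.0
[493.63017565  97.07233048 178.56041137] [ 0.51516247  0.16341878 -0.61728516] [ 0.0018124  -0.03198693 -0.05134891]
```

View pics/s5.png

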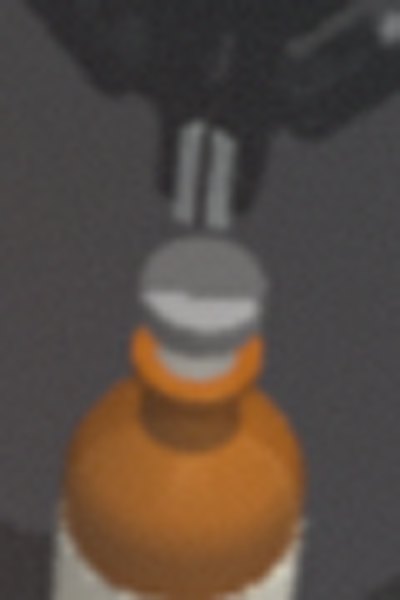

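Still no contact; the tips (crop row 225) look about 20 mm above where the reported TCP puts them. I'll continue gently and use contact as the reference.

```bash
python3 -m handwheel '[-1,0,0,0.03,0,0,0, -1,0,0,0.03,0,0,0, -1,0,0,0.03,0,0,0, -1,0,0,0.03,0,0,0, -1,0,0,0,0,0,0]'
python3 - <<'E'
from h import *
s=r.get_image("scene");q=r.get_state();print(q["tcp_pos"],q["contact_force"],q["wrist_torque"])
mk=lambda im,c:cv2.resize(im["pixels"][c[1]-45:c[1]+45,c[0]-30:c[0]+30,::-1],(400,600),interpolation=cv2.INTER_CUBIC)
a=mk(s,(369,175));cv2.imwrite("pics/s6.png",a)
E
```

```text
t: 6.15
tcp_pos: [493.4, 97.0, 171.1]
tcp_rot: [-0.681, -3.067, 0.0]
contact_force: [0.0, 0.2, 1.5]
grip_width: -0.0
finger_force: 0.0
[493.49100928  97.01737643 171.20094151] [-0.53475983 -0.19940363  0.05422085] [-0.02306285 -0.00257384  0.03314312]
```

View pics/s6.png

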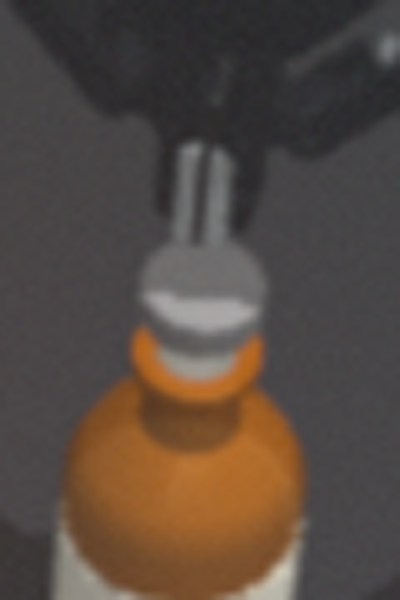

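The tips now seem to end behind the stopper's rear rim (crop row ~240), with no force. That could mean my TCP-to-camera relation is off in x or in z. I'll back up and tilt the tool in free air, so both cameras see the tips and I can triangulate them.

```bash
python3 -m handwheel '[-1,0,0,-0.4,0,0,0, -1,0,0,-0.6,0,0,0, -1,0,0,-0.4,0,0,0, -1,0,0,0,0.9,-0.42,0, -1,0,0,0,0.9,-0.42,0, -1,0,0,0,0.9,-0.42,0, -1,0,0,0,0.9,-0.42,0, -1,0,0,0,0,0,0, -1,0,0,0,0,0,0]'
python3 - <<'E'
from h import *
q=r.get_state();P=np.array(q["tcp_pos"]);M=R.from_rotvec(q["tcp_rot"]).as_matrix();print(P,M.round(2))
o=[]
for n in("scene","top"):
    im=r.get_image(n);c=proj(im,P).round().astype(int);x0,y0=max(0,c[0]-40),max(0,c[1]-60)
    a=cv2.resize(im["pixels"][y0:y0+120,x0:x0+80,::-1],(400,600),interpolation=cv2.INTER_CUBIC)
    a=cv2.convertScaleAbs(a,alpha=1.8,beta=-20)
    for X,col in((P,(0,255,0)),(P-19*M[:,2],(255,255,0)),(P-40*M[:,2],(255,0,255))):
        u=(proj(im,X)-[x0,y0])*5;cv2.circle(a,tuple(int(v) for v in u),3,col,-1)
    print(n,x0,y0,proj(im,P));o.append(a)
cv2.imwrite("pics/tilt.png",np.hstack(o))
E
```

```text
t: 7.32
tcp_pos: [493.8, 96.0, 255.7]
tcp_rot: [0.615, 2.757, -0.994]
contact_force: [0.5, -0.1, 0.5]
grip_width: 0.2
finger_force: 0.0
[493.81884983  96.04098118 255.71792932] [[-0.91  0.42 -0.  ]
 [ 0.33  0.7  -0.64]
 [-0.27 -0.58 -0.77]]
scene 332 81 [371.51932011 141.41407783]
top 205 216 [245.39662102 275.82313669]
```

View pics/tilt.png

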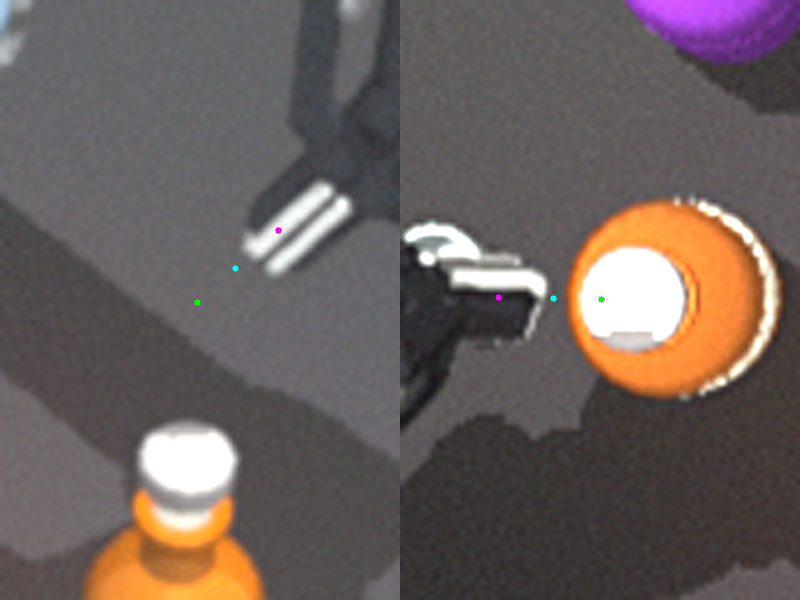

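Both views show the real tips about 22–24 mm behind the reported TCP along the tool axis, with no sideways offset. So contact should come at about z=158 reported, and home at about 141. I'll untilt and go down to just above contact.

```bash
python3 -m handwheel '[-1,0,0,0,-0.9,0.42,0, -1,0,0,0,-0.9,0.42,0, -1,0,0,0,-0.9,0.42,0, -1,0,0,0,-0.9,0.42,0, -1,0,0,0,0,0,0, -1,0,0,0.3,0,0,0, -1,0,0,0.4,0,0,0, -1,0,0,0.4,0,0,0, -1,0,0,0.2,0,0,0, -1,0,0,0.1,0,0,0, -1,0,0,0,0,0,0, -1,0,0,0,0,0,0]'
```

```text
t: 8.93
tcp_pos: [494.2, 97.2, 172.1]
tcp_rot: [0.68, 3.066, 0.001]
contact_force: [-0.3, -0.3, -0.2]
grip_width: -0.5
finger_force: 0.0
```

```bash
python3 -m handwheel '[-1,0,0,0.04,0,0,0, -1,0,0,0.04,0,0,0, -1,0,0,0.04,0,0,0, -1,0,0,0,0,0,0]'; python3 -m handwheel '[-1,0,0,0.04,0,0,0, -1,0,0,0.03,0,0,0, -1,0,0,0,0,0,0]';  python3 -m handwheel '[-1,0,0,0.03,0,0,0, -1,0,0,0.03,0,0,0, -1,0,0,0,0,0,0]'
```

```text
t: 9.43
tcp_pos: [493.4, 97.0, 163.8]
tcp_rot: [-0.681, -3.066, 0.0]
contact_force: [0.3, -0.2, -0.0]
grip_width: 0.5
finger_force: 0.0
t: 9.8
tcp_pos: [493.4, 97.0, 159.7]
tcp_rot: [-0.68, -3.067, 0.0]
contact_force: [-0.2, 0.1, 1.3]
grip_width: -0.0
finger_force: 0.0
t: 10.18
tcp_pos: [493.4, 97.0, 156.1]
tcp_rot: [-0.681, -3.067, 0.0]
contact_force: [0.0, -1.1, -0.3]
grip_width: 0.1
finger_force: 0.0
```

```bash
python3 -m handwheel '[-1,0,0,0.03,0,0,0, -1,0,0,0.03,0,0,0, -1,0,0,0,0,0,0]'; python3 -m handwheel '[-1,0,0,0.03,0,0,0, -1,0,0,0.03,0,0,0, -1,0,0,0,0,0,0]'; python3 - <<'E'
from h import *
s=r.get_image("scene");q=r.get_state();print(q["tcp_pos"],q["contact_force"],q["wrist_torque"])
mk=lambda im,c:cv2.resize(im["pixels"][c[1]-45:c[1]+45,c[0]-30:c[0]+30,::-1],(400,600),interpolation=cv2.INTER_CUBIC)
a=mk(s,(369,175));cv2.imwrite("pics/s7.png",a)
E
```

```text
t: 10.55
tcp_pos: [493.4, 97.0, 152.5]
tcp_rot: [-0.681, -3.067, 0.0]
contact_force: [0.2, -0.2, -1.1]
grip_width: -0.1
finger_force: 0.0
t: 10.92
tcp_pos: [493.4, 97.0, 148.9]
tcp_rot: [-0.681, -3.067, 0.0]
contact_force: [-0.4, 0.5, -0.5]
grip_width: 0.2
finger_force: 0.0
[493.4922494   97.04152745 148.99722125] [-0.0906174  -0.12742789  0.54825072] [ 0.01092497  0.03765419 -0.03490429]
```

```bash
python3 - <<'E'
import cv2,numpy as np
a=cv2.imread("pics/s4.png")[:,:400];
for n in("s6","s7"):
    b=cv2.imread(f"pics/{n}.png");d=cv2.absdiff(a,b).mean(2)
    print(n,"collar diff",d[320:400,130:270].mean(),"body",d[420:600,60:300].mean())
g=lambda f:cv2.imread(f)[:,:400].mean(2)
for f in("s4","s6","s7"):
    m=g(f"pics/{f}.png")
    print(f,"col205",[int(m[y:y+8,195:225].mean()) for y in range(180,400,8)])
    print("   col165",[int(m[y:y+8,160:175].mean()) for y in range(180,400,8)])
E
```

```text
s6 collar diff 0.9730357142857143 body 1.0518981481481482
s7 collar diff 1.2082440476190477 body 1.1038117283950617
s4 col205 [93, 94, 90, 77, 70, 69, 76, 96, 109, 110, 109, 110, 110, 113, 135, 159, 166, 166, 146, 112, 96, 102, 131, 149, 140, 121, 110, 95]
   col165 [72, 72, 70, 70, 70, 70, 70, 79, 97, 108, 109, 109, 111, 131, 157, 163, 155, 127, 95, 86, 93, 118, 136, 131, 118, 108, 92, 71]
s6 col205 [89, 93, 95, 97, 96, 97, 100, 101, 105, 109, 109, 110, 110, 109, 122, 156, 166, 166, 147, 111, 96, 102, 131, 148, 141, 121, 110, 95]
   col165 [51, 52, 54, 57, 64, 75, 78, 81, 98, 108, 110, 109, 108, 117, 147, 162, 155, 126, 96, 86, 92, 118, 135, 131, 119, 108, 92, 72]
s7 col205 [46, 46, 52, 66, 84, 91, 92, 94, 94, 97, 100, 101, 100, 104, 108, 124, 157, 166, 146, 111, 95, 102, 131, 148, 140, 120, 111, 94]
   col165 [46, 47, 45, 52, 57, 59, 61, 63, 65, 65, 71, 91, 110, 111, 116, 140, 153, 127, 96, 86, 92, 118, 135, 132, 119, 108, 92, 70]
```

View pics/s7.png

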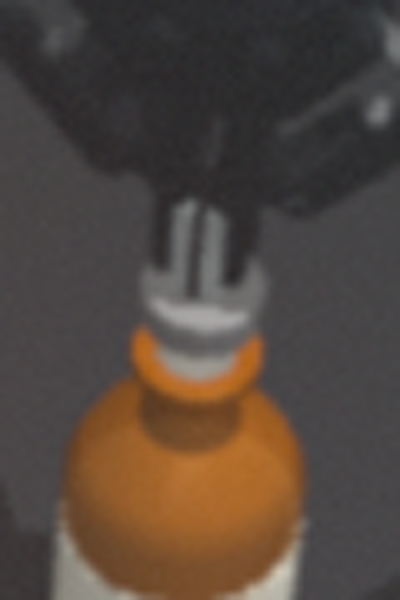

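The last picture shows the tips (ends at crop row ~297) over the middle of the disc and just about touching; the stopper and bottle haven't moved. I'll press down in small steps, watching the force.

```bash
for i in 1; do python3 -m handwheel '[-1,0,0,0.03,0,0,0, -1,0,0,0.03,0,0,0]'; python3 -m handwheel '[-1,0,0,0.03,0,0,0, -1,0,0,0.03,0,0,0]'; python3 -m handwheel '[-1,0,0,0.03,0,0,0, -1,0,0,0.03,0,0,0]'; done
```

```text
t: 11.22
tcp_pos: [493.8, 97.1, 145.8]
tcp_rot: [0.681, 3.067, 0.001]
contact_force: [-1.5, -0.3, 3.5]
grip_width: -0.0
finger_force: 1.7
t: 11.48
tcp_pos: [493.8, 97.1, 142.0]
tcp_rot: [0.681, 3.067, 0.001]
contact_force: [-0.7, -0.7, 3.2]
grip_width: 0.1
finger_force: 1.7
t: 11.72
tcp_pos: [493.8, 97.1, 138.3]
tcp_rot: [0.681, 3.067, 0.0]
contact_force: [-0.5, -0.1, 4.0]
grip_width: -0.1
finger_force: 1.7
```

Contact: a steady 3.5 N, so the stopper is sliding. I'll continue to the hard stop.

```bash
python3 -m handwheel '[-1,0,0,0.03,0,0,0, -1,0,0,0.03,0,0,0]'; python3 -m handwheel '[-1,0,0,0.03,0,0,0]'; python3 -m handwheel '[-1,0,0,0.02,0,0,0]'
```

```text
t: 11.98
tcp_pos: [493.7, 97.1, 134.6]
tcp_rot: [0.681, 3.067, 0.0]
contact_force: [0.1, 0.4, 3.5]
grip_width: -0.0
finger_force: 1.7
t: 12.1
tcp_pos: [493.7, 97.1, 132.8]
tcp_rot: [0.681, 3.067, 0.0]
contact_force: [0.5, 0.4, 7.5]
grip_width: 0.2
finger_force: 4.5
t: 12.22
tcp_pos: [494.0, 97.2, 132.8]
tcp_rot: [0.681, 3.066, 0.001]
contact_force: [-3.8, 0.1, 16.6]
grip_width: -0.0
finger_force: 8.3
```

Hard stop reached: z held at 132.8 while the force rose to 16.6 N, after about 15 mm of travel. Now I'll draw straight back and check.

```bash
python3 -m handwheel '[-1,0,0,-0.05,0,0,0, -1,0,0,-0.05,0,0,0, -1,0,0,-0.2,0,0,0, -1,0,0,-0.5,0,0,0, -1,0,0,-0.5,0,0,0, -1,0,0,-0.6,0,0,0, -1,0,0,-0.4,0,0,0, -1,0,0,0,0,0,0, -1,0.5,0.47,0,0,0,0, -1,0.5,0.47,0,0,0,0, -1,0.5,0.47,0,0,0,0, -1,0.5,0.47,0,0,0,0, -1,0.5,0.47,0,0,0,0, -1,0,0,0,0,0,0, -1,0,0,0,0,0,0]'
python3 - <<'E'
from h import *
s=r.get_image("scene")
mk=lambda im,c:cv2.resize(im["pixels"][c[1]-45:c[1]+45,c[0]-30:c[0]+30,::-1],(400,600),interpolation=cv2.INTER_CUBIC)
b=mk(s,(369,175));cv2.imwrite("pics/s8.png",b)
a=cv2.imread("pics/s4.png")[:,:400]
print("body diff",cv2.absdiff(a,b)[420:600,60:300].mean())
# white shank = bright, low saturation below the head
for n,i in(("before",a),("after",b)):
    h=i[150:420,195:210].mean(1).astype(int);print(n,[tuple(h[k:k+10].mean(0).astype(int).tolist()) for k in range(80,260,12)])
p=cv2.imread("pics/scene1.png");d=cv2.absdiff(p,s["pixels"][:,:,::-1].copy()).max(2)
n,_,st,c=cv2.connectedComponentsWithStats((cv2.medianBlur(d,5)>40).astype(np.uint8))
print(st[1:][st[1:,4]>8])
E
```

```text
t: 14.1
tcp_pos: [417.2, 287.2, 268.8]
tcp_rot: [-0.681, -3.066, 0.003]
contact_force: [0.0, 0.1, -0.5]
grip_width: 0.4
finger_force: 0.0
body diff 1.1544135802469135
before [(83, 83, 85), (106, 108, 110), (108, 108, 111), (108, 109, 111), (108, 109, 111), (132, 131, 134), (161, 162, 164), (164, 164, 168), (133, 133, 135), (95, 95, 97), (106, 109, 112), (142, 150, 153), (111, 134, 169), (42, 109, 184), (39, 84, 137)]
after [(53, 53, 56), (53, 53, 56), (49, 49, 52), (100, 100, 102), (161, 160, 164), (160, 160, 164), (161, 162, 163), (162, 162, 165), (161, 162, 164), (163, 164, 166), (163, 163, 166), (132, 131, 134), (97, 96, 97), (78, 98, 130), (41, 84, 136)]
[[257   0   4  11  35]
 [281   0   7  14  42]
 [293   0  23  31 184]
 [486   0  26   4  77]
 [281  16   7  13  46]
 [315  58  23  26 271]
 [256  85  52  20 500]
 [360 165  19   9 107]
 [359 177  19  12 158]]
```

The head now sits directly on the collar with no white shank showing. The bottle body is unchanged, and only the arm and the stopper region differ from the first picture.

```bash
python3 -c "from station import r;print(r.hand_in())"
```

```text
the job is handed in; nothing more can be done
None
```

The raised stopper, on the amber bottle at about (494, 97) mm, is pressed fully home. It met the hard stop at 16.6 N, the bottle and everything else stayed put in the scene camera picture, the arm is drawn back clear, and the job is handed in.

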